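# Seat the cuvette carrier on the kinematic stage and swing its keeper over

## Task

Take the cuvette carrier (the black plate on three ball feet) off its cork mat and set it on the deck of the translation stage so that its three balls settle fully home into the cone, the vee groove and the flat seat. Feel for the seats with a light touch and never force it: the deck may stand off the stage's centre. When it is home, swing the keeper arm over the plate's edge up to its stop so that its spring plunger holds the carrier down, and let go; leave the bottles, the vial and the flask where they stand.

Things in the scene. Friction and masses are not known exactly. Their poses are not given: they have to be found in the camera images.
- cell (a point): the cuvette carrier, by the centre of its black upright block (28 x 28 x 42 mm, the place to grasp) on a black plate 76 (x) x 96 (y) x 8 mm; 0.45 kg. Point: 21 mm above the plate's top, 42 mm above the undersides of three 16 mm steel balls under the plate at (x, y) = (-27, 38), (-27, -38), (27, 0) mm. z up. At the start it stands on its balls on a cork mat 4 mm thick.
- stage: a manual two-axis translation stage, fixed to the worktop: black base 124 x 144 mm, aluminium deck 114 (x) x 140 (y) mm on top, a micrometer at the -x and the +y side. Origin: centre of the base's underside; z up. The micrometers have left the deck anywhere up to 12 mm off the base's centre, in x and in y, which no reading tells; pushing does not shift it. Deck and base stay parallel.
- mid_travel (a point): on the stage's base: where the centre of the deck's upper face would be at mid travel (44 mm above the base's underside; stage's axes). Seats, in mm from the deck's true centre: steel 90 degree cone, 13.2 mm mouth, at (-27, 38); 90 degree vee groove along y, 13.2 mm wide, 30 long, at (-27, -38); flat-bottomed square pocket, 30 mm, at (27, 0). One way round only.
- home (a point): on the stage's base: where the point cell would be with the carrier home and the deck at mid travel (82.7 mm above the base's underside). Home, cell is at this height, above the deck's true centre, axes parallel to the stage's; with the balls riding on the deck's face it is 3.3 mm higher. Let go within 4 mm of its place, balls in the seats' mouths, the carrier slides home by its weight.
- keeper_axis (a point): on the stage's base: where the foot of the keeper's upright axis would be at mid travel, at (-22, -80) mm from the deck's centre (it shares the deck's offset). The keeper is a steel arm; 43 mm from its axis an upright knurled post of 10 mm diameter stands on it, from 71 to 95 mm above the base's underside, to be pinched or pushed.
- keeper (a joint): keeper angle, rad. At 0 (open) the arm points along the stage's +x, turned 0.43 outward (to -y); it grows counter-clockwise from above; at its stop, 2.05, the arm points along +y over the plate. Stays where left. Takes some 2 N at the post, 4 N as the spring plunger under its end rides up on the plate. It cannot pass over a carrier that is not home.
- amber: amber glass bottle with a blue cap, 66 mm diameter, 135 mm tall, origin at its foot; leave alone
- std: clear glass bottle with a blue cap, 56 mm diameter, 105 mm tall, origin at its foot; leave alone
- vial: small glass vial with a white cap, 27 mm diameter, 60 mm tall, origin at its foot; leave alone
- flask: conical flask with a black stopper, 63 mm diameter, 118 mm tall, origin at its foot; leave alone

How it is judged (in metres and radians):
On the way:
1. the carrier is home in its three seats while the keeper is still open (z of cell in the frame of stage between 0.081 and 0.0842 m and angle between cell's own z axis and vertical below 0.025 rad and horizontal distance between cell and stage below 0.02 m and angle between the x axis of cell and the x axis of stage, either way round below 0.06 rad and value of joint keeper below 0.8 rad), for 0.3 s.
At the end, for the whole second after the job is handed in: The carrier rests home in the cone, groove and flat of the stage: its block's centre 81 to 84.2 mm above the stage's origin and within 20 mm of it sideways, level within 0.025 rad, square to the stage within 0.06 rad, at rest; the keeper is turned to more than 1.8 rad, over the plate (z of cell in the frame of stage between 0.081 and 0.0842 m and angle between cell's own z axis and vertical below 0.025 rad and horizontal distance between cell and stage below 0.02 m and angle between the x axis of cell and the x axis of stage, either way round below 0.06 rad and value of joint keeper above 1.8 rad and linear speed of plate below 0.01 m/s); the robot touches nothing.
It fails at once if the carrier is forced or dropped on the stage (more than 40 N between them) (contact force between plate and stage above 40 N).
It fails at once if the carrier is tipped by more than 0.5 rad (angle between cell's own z axis and vertical above 0.5 rad).
It fails at once if a bottle, the vial or the flask is shifted by more than 30 mm (distance of any of amber, std, vial, flask from where it was at the start of the episode above 0.03 m).
It also fails if it takes over 72 s, if anything falls off the work surface, if the arm or the gripper's body presses on something with over 40 N, if the wrist force passes 120 N, or if a joint passes its speed limit or range.

## Robot

A 7-joint arm with a two-finger parallel gripper is mounted at the origin on the work surface; the furniture and walls round the work are solid. World frame = base frame: x ahead of the robot, y to its left, z up, the work surface at z = 0. Lengths are in m, angles in degrees, forces in N, time in s.
With the tool pointing down it reaches from about 0.4 to 0.9 m from the base axis. Payload 5.5 kg.
Tool frame: the origin (TCP) lies at the very end of the fingers, on their centre line; the grasp point (between the pads) lies r.grip_depth behind it (r.grip_depth is the distance from the TCP to the grasp point, in m); z points along the fingers, y is the line along which they close (so a half turn about z gives the same grasp; the last joint's range is limited). The gripper opens to 92 mm and grips with 3 to 60 N. Pads are 19 mm wide; open, the fingers measure 130 mm over their backs; the gripper's body (75 mm by 190 mm) begins 47 mm behind the grasp point.
Start: joints at [-51.956, 28.699, -24.465, 88.831, 12.651, 65.22, -12.049], TCP at [0.254, 0.599, 0.227] pointing down, gripper open.
Joint ranges: [-164.97, 164.97], [-17.58, 116.51], [-87.97, 89.64], [11.32, 138.91], [-80.73, 260.73], [10.89, 115.49], [-147.41, 147.41]. Speed limits (degrees/s): [147.25, 147.25, 180, 180, 180, 180, 180].

## Interface

Orientations are given as a 3x3 rotation matrix whose columns are the frame's x, y, z axes.
In Python, from plant import r, eyes gives the robot as it stands.
- The arm moves only by the shell command python3 -m inch 'ROWS' [FORCE]. ROWS is JSON, a list of rows, each an object with "xyz": the shift along the tool's x, y, z in cm, a list of three; "rot": the turn, a rotation vector about the tool's x, y, z in degrees, a list of three; "fingers": the finger opening in cm, from 0 to 9.18. In form: [{"xyz": [x, y, z], "rot": [ax, ay, az], "fingers": fingers}, ...]. A call has 1 to 8 rows; each row shifts and turns the commanded pose from where the row before left it, along the tool's axes as they then stand; what a row does not reach is not made up. A row lasts 1/10 s, in which the tool goes at most 50 mm and 8.59 degrees, less where a joint would pass 70% of its speed; a pose out of reach is approached as far as the arm can. A call is refused whole if a number of a shift passes 5 or a number of a turn 8.59, either way. A call with a gripper value outside its range is refused whole. The fingers move at their own pace and stop on an object; FORCE is the grip in N (left out, the last holds). Time passes only in rows, so rows that do not move let the fingers close. It gives the time, the measured TCP pose, the force, the opening and the grip force at its end, in the units of the state.
- r.observe(): the state, without advancing time (a new reading comes with each control period).
- eyes.grab_frame(name): name is "side" or "top" or "wrist"; returns a dict with "pixels" (400x640x3 uint8, red, green, blue), "vfov" (degrees; the focal length in pixels is half the picture's height over the tangent of half this angle, whatever the lens; pixels are square), "cx", "cy" (the principal point, pixels), "rvec" (rotation vector, rad) and "tvec" (3), from world to camera coordinates, as OpenCV has them; the wrist camera has in their place "tool_from_camera" (4x4, takes a point from camera to tool coordinates, whose origin is the TCP and whose axes are the flange's). Camera axes: x right, y down, z forward; pixel columns grow to the right and rows downward; lengths in m; the calibration is good to about 2 mm. A picture is of the moment at which its call begins: read the wrist's pose just before it. There is no depth.
- r.job_done(): hands the job in; it is judged then, once.
Trained networks look in a picture, given as the dict that the camera call returned (one of the last four; its "shot" number tells which), for a name from the list of things; names that differ only in an ending like _2 or _b are one class to them, and where a whole thing is asked for, a point or a joint stands for the part that bears it (a point fixed in the world has none). Each returns a list of dicts, best first, with "conf" (0 to 1); they miss things now and then, are a little off and sometimes report something else, mostly with a low value. They report only what shows in the picture. A call takes as long as a camera call.
- eyes.regions_of(thing, picture): "pixels" (400x640 bool, what is visible of it) and "centre" ([column, row] in pixels, amid what is visible of it).
- eyes.mark_of(thing, picture): "centre" ([column, row] in pixels: a listed point, or the origin of a listed thing).
The state is a dict: "time": time; "joint_positions": joint angles; "qvel": joint speeds; "effort": joint torques, N m; "tcp_pos": TCP position; "ee_rot": TCP orientation; "contact_force": force on the tool from outside, world axes, zero at the start; "ft_torque": the same for the moment, N m; "finger_gap": finger opening in m; "grip_force": force on a finger pad.
Only numpy, scipy, OpenCV 4.12 (cv2) and the standard library are available. Lean on these libraries where they do the work, as an engineer would, in place of code of your own. Each camera call takes 0.05 s, during which the arm holds its last target. There are 200 camera calls.

## Working session

There is one attempt and no reset: what is moved stays moved. The work goes in short steps, Python scripts to look and compute and a shell command to move; the robot and the scene stay as the last step left them, time stands still between calls to the robot, and variables do not carry over. Pictures are saved under pics/ and viewed, at most 10 in all, crops included, and the job is handed in when it is done.

```bash
ls; mkdir -p pics; cat > h.py <<'E'
import numpy as np, cv2
from plant import r, eyes
def cam(p, st=None):
    f=200/np.tan(np.radians(p["vfov"])/2)
    K=np.array([[f,0,p["cx"]],[0,f,p["cy"]],[0,0,1]])
    if "rvec" in p:
        R=cv2.Rodrigues(np.array(p["rvec"],float))[0]; t=np.array(p["tvec"],float).ravel()
    else:
        T=np.array(p["tool_from_camera"]); Rt=np.array(st["ee_rot"]); tt=np.array(st["tcp_pos"])
        Rw=Rt@T[:3,:3]; tw=Rt@T[:3,3]+tt; R=Rw.T; t=-Rw.T@tw
    return K,R,t
def ray(C,uv):
    K,R,t=C; d=R.T@np.linalg.solve(K,[uv[0],uv[1],1]); return -R.T@t,d
def atz(C,uv,z):
    o,d=ray(C,uv); return o+d*(z-o[2])/d[2]
def tri(L):
    A=np.zeros((3,3));b=np.zeros(3)
    for o,d in L:
        d=d/np.linalg.norm(d);M=np.eye(3)-np.outer(d,d);A+=M;b+=M@o
    return np.linalg.solve(A,b)
def proj(C,X):
    K,R,t=C; x=K@(R@np.array(X)+t); return x[:2]/x[2]
def save(p,n): cv2.imwrite("pics/"+n+".png",p["pixels"][:,:,::-1])
E
python3 - <<'E'
from h import *
np.set_printoptions(precision=4,suppress=True)
st=r.observe(); print(st["tcp_pos"],st["ee_rot"],r.grip_depth)
R={}
ims=[]
for n in("side","top","wrist"):
    st=r.observe(); p=eyes.grab_frame(n); C=cam(p,st); ims.append(p["pixels"])
    for t in("cell","stage","mid_travel","home","keeper_axis","amber","std","vial","flask"):
        m=eyes.mark_of(t,p)
        if m: print(n,t,np.round(m[0]["centre"],1),round(m[0]["conf"],2)); R.setdefault(t,[]).append(ray(C,m[0]["centre"]))
for t in R:
    if len(R[t])>1: print(t,tri(R[t]), len(R[t]))
cv2.imwrite("pics/a.png",cv2.resize(np.vstack(ims[:2]),(800,1000))[:,:,::-1][:500]); cv2.imwrite("pics/b.png",cv2.resize(ims[1],(800,500))[:,:,::-1])
E
```

```text
pics
[0.2534 0.5979 0.2257] [[-0.9208  0.3901 -0.0008]
 [ 0.3901  0.9208 -0.0017]
 [ 0.     -0.0019 -1.    ]] 0.0188
side cell [278.8 311.7] 0.74
side stage [300.2 199.6] 0.95
side mid_travel [300.7 187.1] 0.83
side keeper_axis [301.  174.4] 0.98
side amber [262.1 247.5] 0.7
side std [256.8 268.4] 0.91
side vial [287.3 249.8] 0.62
side flask [367.3 175.7] 0.86
top cell [210.5 173.7] 0.72
top stage [359.  176.2] 0.71
top mid_travel [363.2 178.7] 0.7
top home [366.1 179.2] 0.92
top keeper_axis [390.4 174.7] 0.95
top amber [289.5 158.1] 0.75
top std [266.4 155.4] 0.78
top vial [289.6 180.5] 0.45
top flask [410.2 244.1] 0.59
cell [0.5188 0.3593 0.0429] 2
stage [ 0.5122 -0.1372  0.0112] 2
mid_travel [ 0.5031 -0.1471  0.0513] 2
keeper_axis [ 0.5138 -0.2392  0.0419] 2
amber [0.5898 0.0986 0.0059] 2
std [0.5966 0.178  0.0016] 2
vial [ 0.5157  0.0983 -0.0002] 2
flask [ 0.2856 -0.3054  0.0018] 2
```

View pics/a.png

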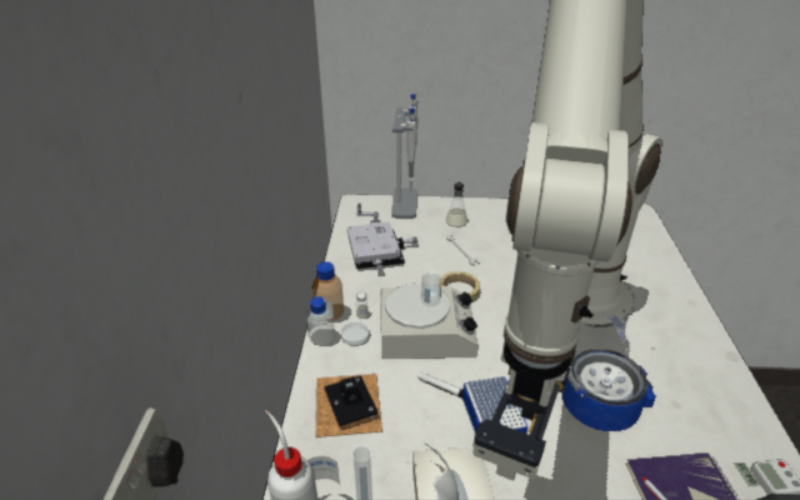

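View pics/b.png

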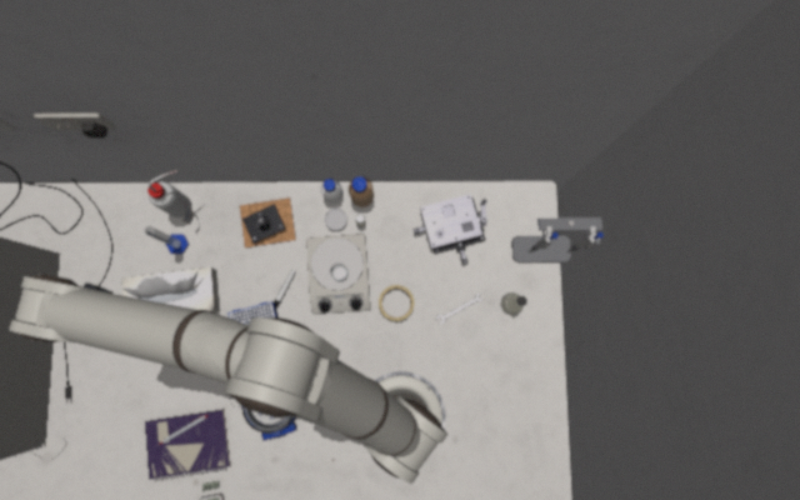

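Side view: carrier on cork at about (278,312) full-res. Stage at (300,190), bottles between them, wash bottle to the left of the carrier. The top view agrees, so I'm moving over the carrier.

```bash
cat >> h.py <<'E'
def delta(pos,yaw_deg=None):
    """cm shift in tool axes from now to world pos; yaw_deg = world heading of tool x, tool down"""
    st=r.observe();Rt=np.array(st["ee_rot"]);d=Rt.T@(np.array(pos)-np.array(st["tcp_pos"]))*100
    rv=np.zeros(3)
    if yaw_deg is not None:
        a=np.radians(yaw_deg);Rg=np.array([[np.cos(a),np.sin(a),0],[np.sin(a),-np.cos(a),0],[0,0,-1]])
        rv=np.degrees(cv2.Rodrigues(Rt.T@Rg)[0].ravel())
    return np.round(d,2),np.round(rv,2)
E
python3 -m inch '[{"xyz":[-4.1,-2,-0.5]},{"xyz":[-4.1,-2,-0.5]},{"xyz":[-4.1,-2,-0.5]},{"xyz":[-4.1,-2,-0.5]},{"xyz":[-4.1,-2,-0.5]},{"xyz":[-4.1,-2,-0.5]},{"xyz":[-4.1,-2,-0.5]},{"fingers":9}]'
python3 - <<'E'
from h import *
np.set_printoptions(precision=4,suppress=True)
st=r.observe(); p=eyes.grab_frame("wrist"); print(st["tcp_pos"],st["ee_rot"],p["tool_from_camera"],p["vfov"])
C=cam(p,st); save(p,"c")
for m in eyes.mark_of("cell",p)[:2]: print(m["centre"],m["conf"],atz(C,m["centre"],0.046))
rg=eyes.regions_of("cell",p)
if rg:
    m=rg[0]["pixels"].astype(np.uint8); print(rg[0]["conf"],m.sum(),cv2.minAreaRect(np.argwhere(m)[:,::-1].astype(np.float32)))
E
```

```text
[0.2535 0.5985 0.2267] [[-0.9208  0.3901 -0.    ]
 [ 0.3901  0.9208  0.    ]
 [ 0.0001  0.     -1.    ]] [[ 0.0006 -0.9509 -0.3094  0.0837]
 [ 1.      0.0005  0.0003  0.0001]
 [-0.0001 -0.3094  0.9509 -0.1582]
 [ 0.      0.      0.      1.    ]] 71.42582028238854$[0]: bad value
```

View pics/c.png

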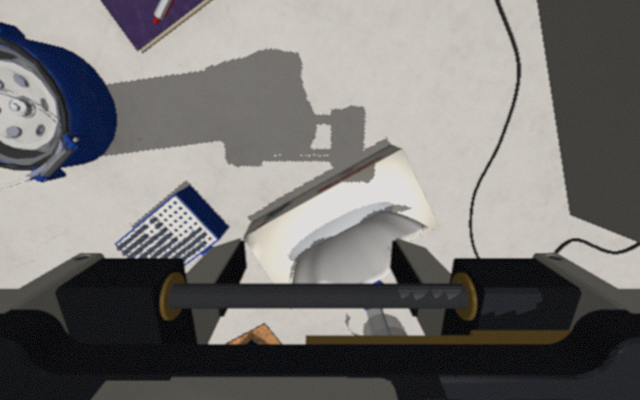

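The move was refused because every row needs all three keys. The picture shows the fingers at the lower edge and image up as tool +x.

```bash

python3 -m inch '[{"xyz":[-4.1,-2,-0.5],"rot":[0,0,0],"fingers":9},{"xyz":[-4.1,-2,-0.5],"rot":[0,0,0],"fingers":9},{"xyz":[-4.1,-2,-0.5],"rot":[0,0,0],"fingers":9},{"xyz":[-4.1,-2,-0.5],"rot":[0,0,0],"fingers":9},{"xyz":[-4.1,-2,-0.5],"rot":[0,0,0],"fingers":9},{"xyz":[-4.1,-2,-0.5],"rot":[0,0,0],"fingers":9},{"xyz":[-4.1,-2,-0.5],"rot":[0,0,0],"fingers":9},{"xyz":[0,0,0],"rot":[0,0,0],"fingers":9}]'
cat > look.py <<'E'
from h import *; import sys
np.set_printoptions(precision=4,suppress=True)
st=r.observe(); p=eyes.grab_frame("wrist"); print(st["time"],st["tcp_pos"],st["ee_rot"])
C=cam(p,st); save(p,sys.argv[1])
for m in eyes.mark_of("cell",p)[:2]: print(m["centre"],m["conf"],atz(C,m["centre"],0.046))
rg=eyes.regions_of("cell",p)
if rg:
    m=rg[0]["pixels"].astype(np.uint8); print(rg[0]["conf"],m.sum(),rg[0]["centre"]); b=cv2.boxPoints(cv2.minAreaRect(np.argwhere(m)[:,::-1].astype(np.float32)))
    for q in b: print(q,atz(C,q,0.025))
E
python3 look.py d
```

```text
time: 2.45
tcp_pos: [0.4698, 0.3502, 0.2624]
ee_rot: [[-0.916, 0.401, 0.004], [0.401, 0.916, -0.003], [-0.005, -0.001, -1.0]]
contact_force: [0.3, -0.4, 0.2]
finger_gap: 0.0902
grip_force: 0.0
2.45 [0.4698 0.3502 0.2624] [[-0.916   0.4012  0.004 ]
 [ 0.4012  0.916  -0.0032]
 [-0.005  -0.0013 -1.    ]]
[336.5, 200.9] 0.64 [0.5115 0.3604 0.046 ]
0.62 3207 [336.9, 195.4]
[296.1708 201.7796] [0.4954 0.3035 0.025 ]
[341.2109 153.4032] [0.4559 0.392  0.025 ]
[378.5969 188.2108] [0.5249 0.4232 0.025 ]
[333.5568 236.5873] [0.5702 0.3327 0.025 ]
```

View pics/d.png

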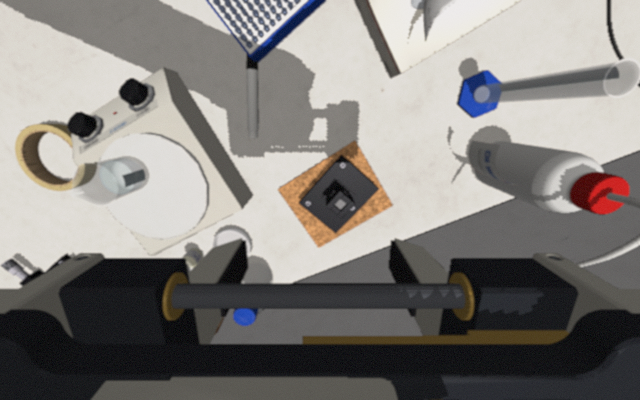

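The carrier's plate is clear: grey block top at (341,204), three light spots on the plate. Cropping to see which way round it stands.

```bash
python3 - <<'E'
import cv2
from h import r
print(r.observe()["joint_positions"])
a=cv2.imread("pics/d.png")[135:255,270:400]; cv2.imwrite("pics/e.png",cv2.resize(a,None,fx=4.5,fy=4.5,interpolation=cv2.INTER_CUBIC))
E
```

```text
[-24.36835425  19.52406439 -20.10316172  96.39883881   7.21590511
  65.34519374  20.58172147]
```

View pics/e.png

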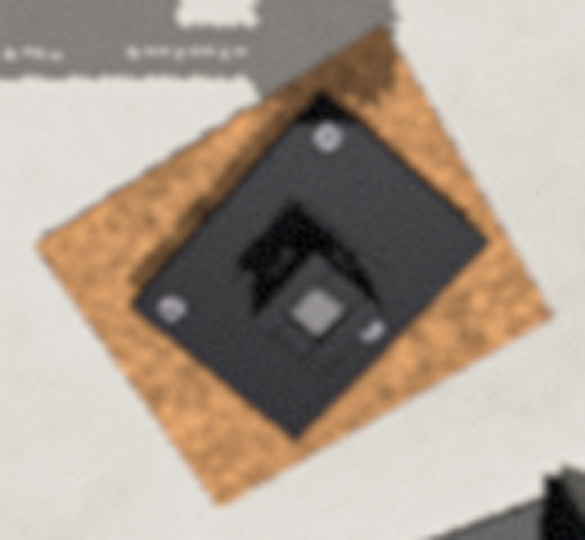

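The two paired studs on the upper-left long side are -x and the single stud is +x, so carrier yaw is about 24°. I'll turn the tool to heading 204° above it.

```bash
python3 -c "
from h import *; print(delta([0.5115,0.361,0.17],204))"
```

```text
(array([-4.35,  2.18,  9.18]), array([ 4.0e-02, -2.0e-02, -4.7e+01]))
```

```bash

python3 -m inch '[{"xyz":[-2.2,1.1,2.5],"rot":[0,0,0],"fingers":9},{"xyz":[-2.2,1.1,2.5],"rot":[0,0,0],"fingers":9},{"xyz":[0,0,1],"rot":[0,0,-7.8],"fingers":9},{"xyz":[0,0,1],"rot":[0,0,-7.8],"fingers":9},{"xyz":[0,0,1],"rot":[0,0,-7.8],"fingers":9},{"xyz":[0,0,1],"rot":[0,0,-7.8],"fingers":9},{"xyz":[0,0,0],"rot":[0,0,-7.8],"fingers":9},{"xyz":[0,0,0],"rot":[0,0,-7.8],"fingers":9}]'
cat >> look.py <<'E'
print(delta([0.5115,0.361,0.034],204), r.observe()["joint_positions"])
E
python3 look.py f
```

```text
time: 3.4
tcp_pos: [0.5102, 0.3628, 0.1711]
ee_rot: [[-0.911, -0.413, -0.002], [-0.413, 0.911, 0.0], [0.001, 0.001, -1.0]]
contact_force: [0.2, 0.7, -0.2]
finger_gap: 0.0901
grip_force: 0.0
3.4 [0.5102 0.3628 0.1711] [[-0.9109 -0.4127 -0.0018]
 [-0.4127  0.9109  0.0005]
 [ 0.0014  0.0012 -1.    ]]
[319.1, 198.6] 0.88 [0.5113 0.3645 0.046 ]
0.78 5446 [316.4, 189.7]
[275. 159.] [0.4958 0.3046 0.025 ]
[361. 159.] [0.457  0.3902 0.025 ]
[361. 225.] [0.5261 0.4256 0.025 ]
[275. 225.] [0.568  0.3333 0.025 ]
(array([-0.  , -0.17, 13.76]), array([ 0.07, -0.03, -0.17])) [-17.1572  30.2344 -28.0689  95.2258  16.0236  58.5853  63.4197]
```

View pics/f.png

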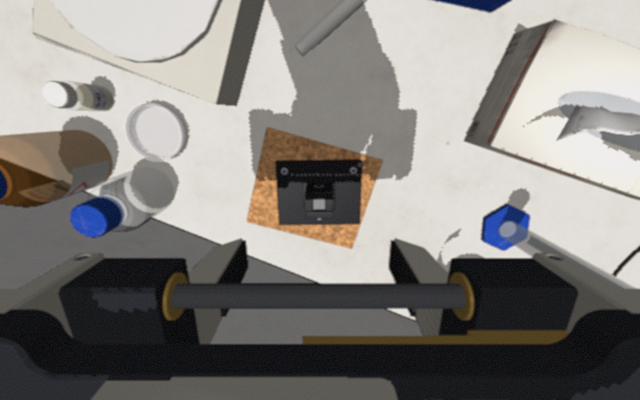

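The plate now lies square in the image (275–361, 159–225), with the paired studs at the top. Descending to grasp.

```bash

python3 -m inch '[{"xyz":[-0.15,0.05,4],"rot":[0,0,0],"fingers":9},{"xyz":[0,0,4],"rot":[0,0,0],"fingers":9},{"xyz":[0,0,3.5],"rot":[0,0,0],"fingers":9},{"xyz":[0,0,2.2],"rot":[0,0,0],"fingers":9},{"xyz":[0,0,0],"rot":[0,0,0],"fingers":2},{"xyz":[0,0,0],"rot":[0,0,0],"fingers":2},{"xyz":[0,0,0],"rot":[0,0,0],"fingers":2},{"xyz":[0,0,0],"rot":[0,0,0],"fingers":2}]' 25
python3 -m inch '[{"xyz":[0,0,0],"rot":[0,0,0],"fingers":2},{"xyz":[0,0,0],"rot":[0,0,0],"fingers":2},{"xyz":[0,0,0],"rot":[0,0,0],"fingers":2},{"xyz":[0,0,0],"rot":[0,0,0],"fingers":2}]' 25
```

```text
time: 4.35
tcp_pos: [0.5145, 0.3629, 0.0367]
ee_rot: [[-0.915, -0.404, 0.003], [-0.404, 0.915, 0.002], [-0.003, 0.001, -1.0]]
contact_force: [0.7, -1.0, 0.5]
finger_gap: 0.0629
grip_force: 0.0
time: 4.75
tcp_pos: [0.5135, 0.3622, 0.035]
ee_rot: [[-0.915, -0.404, 0.0], [-0.404, 0.915, 0.001], [-0.001, 0.001, -1.0]]
contact_force: [0.1, 0.8, 0.8]
finger_gap: 0.0304
grip_force: 0.5
```

```bash

python3 -m inch '[{"xyz":[0,0,0],"rot":[0,0,0],"fingers":1.5},{"xyz":[0,0,0],"rot":[0,0,0],"fingers":1.5},{"xyz":[0,0,0],"rot":[0,0,0],"fingers":1.5},{"xyz":[0,0,0],"rot":[0,0,0],"fingers":1.5}]' 25
python3 -m inch '[{"xyz":[0,0,-1],"rot":[0,0,0],"fingers":1.5},{"xyz":[0,0,-3],"rot":[0,0,0],"fingers":1.5},{"xyz":[0,0,-4],"rot":[0,0,0],"fingers":1.5},{"xyz":[0,0,-4],"rot":[0,0,0],"fingers":1.5},{"xyz":[0,0,-4],"rot":[0,0,0],"fingers":1.5},{"xyz":[0,0,-4],"rot":[0,0,0],"fingers":1.5},{"xyz":[0,0,-4],"rot":[0,0,0],"fingers":1.5},{"xyz":[0,0,0],"rot":[0,0,0],"fingers":1.5}]'
python3 look.py g; python3 -c "
from h import *; print(delta([0.43,-0.08,0.26],192))"
```

```text
time: 5.15
tcp_pos: [0.5135, 0.3622, 0.0349]
ee_rot: [[-0.915, -0.404, 0.0], [-0.404, 0.915, 0.001], [-0.0, 0.0, -1.0]]
contact_force: [-1.1, 1.2, 2.5]
finger_gap: 0.0277
grip_force: 25.0
time: 5.95
tcp_pos: [0.5157, 0.3635, 0.2813]
ee_rot: [[-0.915, -0.404, 0.008], [-0.404, 0.915, 0.005], [-0.01, 0.001, -1.0]]
contact_force: [0.7, 1.2, -3.7]
finger_gap: 0.0277
grip_force: 25.0
5.95 [0.5157 0.3635 0.2813] [[-0.9148 -0.4038  0.0083]
 [-0.4038  0.9148  0.0052]
 [-0.0097  0.0014 -1.    ]]
[314.8, 259.0] 0.82 [0.6444 0.4149 0.046 ]
0.61 10770 [315.6, 221.8]
[241.8478 188.0438] [0.5878 0.2675 0.025 ]
[392.9437 185.9452] [0.491  0.4785 0.025 ]
[394.2727 281.6351] [0.6405 0.5631 0.025 ]
[243.1768 283.7336] [0.75   0.3253 0.025 ]
(array([ 0.02,  0.13, 23.93]), array([-0.07, -0.16, -0.18])) [-15.755   24.9307 -29.7511  89.1112  12.9123  69.574   66.0513]
(array([ 25.35, -36.95,   1.44]), array([-0.09, -0.15, 11.82]))
```

```bash
python3 -c "
from h import *; print(delta([0.59,-0.125,0.285],192))"
```

```text
(array([ 12.53, -47.53,  -1.08]), array([-0.09, -0.15, 11.82]))
```

```bash

python3 -m inch '[{"xyz":[0.5,-2,0],"rot":[0,0,0],"fingers":1.5},{"xyz":[1,-4,0],"rot":[0,0,0],"fingers":1.5},{"xyz":[1.1,-4.3,0],"rot":[0,0,0],"fingers":1.5},{"xyz":[1.1,-4.3,0],"rot":[0,0,0],"fingers":1.5},{"xyz":[1.1,-4.3,0],"rot":[0,0,0],"fingers":1.5},{"xyz":[1.1,-4.3,0],"rot":[0,0,0],"fingers":1.5},{"xyz":[1.1,-4.3,0],"rot":[0,0,0],"fingers":1.5},{"xyz":[1.1,-4.3,0],"rot":[0,0,0],"fingers":1.5}]'
python3 -m inch '[{"xyz":[1.1,-4.3,0],"rot":[0,0,0],"fingers":1.5},{"xyz":[1.1,-4.2,-0.5],"rot":[0,0,0],"fingers":1.5},{"xyz":[1.1,-4.1,0],"rot":[0,0,0],"fingers":1.5},{"xyz":[0.8,-3,0],"rot":[0,0,0],"fingers":1.5},{"xyz":[0.4,-0.4,0],"rot":[0,0,4],"fingers":1.5},{"xyz":[0,0,0],"rot":[0,0,4],"fingers":1.5},{"xyz":[0,0,0],"rot":[0,0,3.8],"fingers":1.5},{"xyz":[0,0,0],"rot":[0,0,0],"fingers":1.5}]'
cat > look2.py <<'E'
from h import *; import sys
np.set_printoptions(precision=4,suppress=True)
st=r.observe(); p=eyes.grab_frame("wrist"); print(st["time"],st["tcp_pos"],st["ee_rot"],st["joint_positions"])
C=cam(p,st); save(p,sys.argv[1]); np.savez("C",K=C[0],R=C[1],t=C[2])
for t,z in(("stage",0),("mid_travel",.044),("home",.0827),("keeper_axis",.044),("cell",st["tcp_pos"][2]+.011)):
    for m in eyes.mark_of(t,p)[:1]: print(t,m["centre"],m["conf"],atz(C,m["centre"],z))
E
python3 look2.py k
```

```text
time: 6.9
tcp_pos: [0.5661, 0.0358, 0.2719]
ee_rot: [[-0.915, -0.404, -0.005], [-0.404, 0.915, -0.0], [0.005, 0.002, -1.0]]
contact_force: [0.1, -0.8, -3.6]
finger_gap: 0.0275
grip_force: 25.0
time: 7.7
tcp_pos: [0.5895, -0.1264, 0.2767]
ee_rot: [[-0.978, -0.208, -0.006], [-0.208, 0.978, 0.001], [0.005, 0.002, -1.0]]
contact_force: [-0.1, 0.2, -4.8]
finger_gap: 0.0279
grip_force: 25.0
7.7 [ 0.5895 -0.1264  0.2767] [[-0.9782 -0.2076 -0.0056]
 [-0.2076  0.9782  0.0011]
 [ 0.0052  0.0022 -1.    ]] [ 22.7131  20.6087 -17.0352  92.5967   6.3554  68.075  106.2778]
mid_travel [315.7, 113.5] 0.66 [ 0.5065 -0.1468  0.044 ]
home [311.5, 113.0] 0.55 [ 0.5072 -0.1517  0.0827]
keeper_axis [253.9, 99.4] 0.57 [ 0.5062 -0.2301  0.044 ]
cell [314.0, 259.7] 0.95 [ 0.5889 -0.1292  0.2877]
```

View pics/k.png

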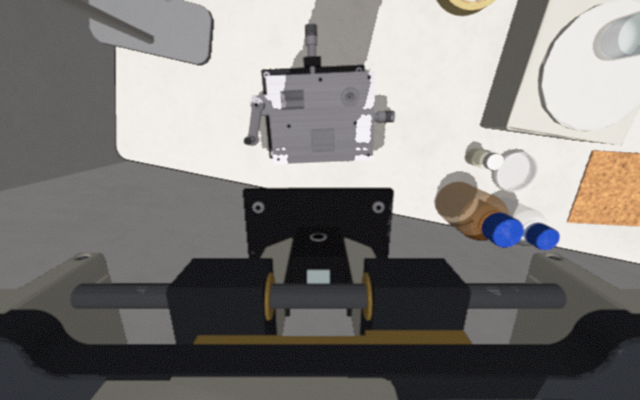

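Stage seen around (315,115): cone near (349,97), vee (293,99), flat (321,138), keeper post at lower left (250,140). Enlarging for precise pixels.

```bash
python3 - <<'E'
import cv2
a=cv2.imread("pics/k.png")[55:175,235:395]; cv2.imwrite("pics/l.png",cv2.resize(a,None,fx=5,fy=5,interpolation=cv2.INTER_CUBIC))
E
```

```text
(no output)
```

View pics/l.png

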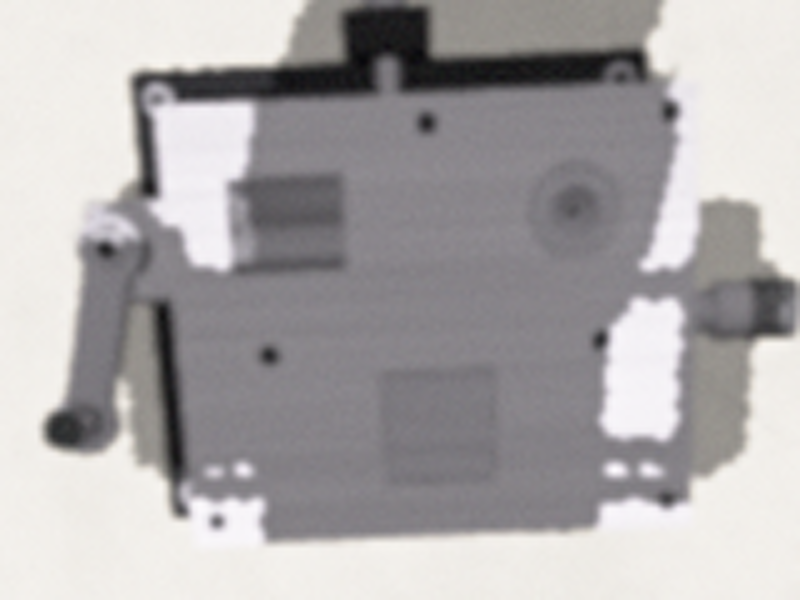

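```bash
python3 - <<'E'
from h import *
np.set_printoptions(precision=4,suppress=True)
c=np.load("C.npz"); C=(c["K"],c["R"],c["t"])
f=lambda x,y:((x+.5)/5-.5+235,(y+.5)/5-.5+55)
px=dict(cone=(573,207),vee=(290,222),flat=(439,427),axis=(105,245),tl=(152,98),tr=(695,85),br=(690,520),bl=(195,540))
nom=dict(cone=(-27,38),vee=(-27,-38),flat=(27,0),tl=(-57,-70),tr=(-57,70),br=(57,70),bl=(57,-70))
W={k:atz(C,f(*v),.044)[:2] for k,v in px.items()}
for k in W: print(k,W[k])
def fit(ks):
    A=np.array([nom[k] for k in ks])/1000.;B=np.array([W[k] for k in ks])
    a0,b0=A.mean(0),B.mean(0);A=A-a0;B=B-b0
    th=np.arctan2((A[:,0]*B[:,1]-A[:,1]*B[:,0]).sum(),(A*B).sum())
    R=np.array([[np.cos(th),-np.sin(th)],[np.sin(th),np.cos(th)]])
    print(np.degrees(th),"centre",b0-R@a0,"\n",(B-A@R.T)*1000)
fit(["cone","vee","flat"]);fit(["tl","tr","br","bl"])
fit(["cone","vee","flat","tl","tr","br","bl"])
print("post",atz(C,f(68,428),.095))
E
```

```text
cone [ 0.476  -0.1083]
vee [ 0.4951 -0.1803]
flat [ 0.5385 -0.1307]
axis [ 0.5109 -0.2272]
tl [ 0.4731 -0.2204]
tr [ 0.4411 -0.0848]
br [ 0.5488 -0.0564]
bl [ 0.5832 -0.1913]
14.67691540211134 centre [ 0.5119 -0.1375] 
 [[-0.1711 -0.7203]
 [-0.3151  0.7655]
 [ 0.4862 -0.0452]]
14.18967800868549 centre [ 0.5115 -0.1382] 
 [[-0.3262 -0.352 ]
 [ 1.975  -0.4462]
 [-0.8775  0.0186]
 [-0.7713  0.7796]]
14.240004325145879 centre [ 0.5117 -0.1379] 
 [[-0.2135 -0.5604]
 [ 0.2037  1.0701]
 [ 0.6216  0.5858]
 [-0.5511 -0.5924]
 [ 1.8694 -0.6564]
 [-0.9586 -0.2887]
 [-0.9715  0.4421]]
post [ 0.5533 -0.2192  0.095 ]
```

Cone (573,207), vee (290,222) and flat (439,427) in the crop fit the nominal pattern to under 1 mm: deck centre (0.512,-0.138), yaw 14.3°. Next is the carrier's offset in the hand, from its studs.

```bash
python3 - <<'E'
from h import *
np.set_printoptions(precision=4,suppress=True)
c=np.load("C.npz"); C=(c["K"],c["R"],c["t"]); st=r.observe(); Rt=np.array(st["ee_rot"]);tt=np.array(st["tcp_pos"])
print(c["K"])
for q in((258.5,207.5),(378.5,207.5)): print((Rt.T@(atz(C,q,tt[2]-.010)-tt))*1000)
print(delta([0.5118,-0.1378,0.13],194.3))
E
```

```text
[[278.1972   0.     317.9251]
 [  0.     278.1972 204.3875]
 [  0.       0.       1.    ]]
[ 29.4904 -37.3844  10.0099]
[29.3289 38.106  10.0399]
(array([ 7.99,  0.53, 14.93]), array([ 0.02, -0.05, -2.2 ]))
```

```bash

python3 -m inch '[{"xyz":[2.6,0.15,1],"rot":[0,0,-1.1],"fingers":1.5},{"xyz":[2.6,0.15,2],"rot":[0,0,-1.1],"fingers":1.5},{"xyz":[2.6,0.1,3],"rot":[0,0,0],"fingers":1.5},{"xyz":[0,0,4],"rot":[0,0,0],"fingers":1.5},{"xyz":[0,0,3.5],"rot":[0,0,0],"fingers":1.5},{"xyz":[0,0,2],"rot":[0,0,0],"fingers":1.5},{"xyz":[0,0,0],"rot":[0,0,0],"fingers":1.5},{"xyz":[0,0,0],"rot":[0,0,0],"fingers":1.5}]'
python3 -c "
from h import *; print(delta([0.5137,-0.1373,0.09],194.3))"
```

```text
time: 8.8
tcp_pos: [0.515, -0.1401, 0.1252]
ee_rot: [[-0.969, -0.246, 0.0], [-0.246, 0.969, 0.0], [-0.0, 0.0, -1.0]]
contact_force: [0.4, -0.2, -3.7]
finger_gap: 0.0277
grip_force: 25.0
(array([0.06, 0.31, 3.52]), array([ 0.  ,  0.01, -0.03]))
```

```bash

python3 -m inch '[{"xyz":[0.05,0.3,1.5],"rot":[0,0,0],"fingers":1.5},{"xyz":[0,0,1.5],"rot":[0,0,0],"fingers":1.5},{"xyz":[0,0,0.7],"rot":[0,0,0],"fingers":1.5},{"xyz":[0,0,0],"rot":[0,0,0],"fingers":1.5},{"xyz":[0,0,0],"rot":[0,0,0],"fingers":1.5}]'
python3 look2.py m; python3 - <<'E'
import cv2
a=cv2.imread("pics/m.png")[0:300,120:520]; cv2.imwrite("pics/n.png",cv2.resize(a,None,fx=2,fy=2,interpolation=cv2.INTER_CUBIC))
E
```

```text
time: 9.3
tcp_pos: [0.5144, -0.1376, 0.0889]
ee_rot: [[-0.969, -0.246, 0.002], [-0.246, 0.969, -0.0], [-0.002, -0.001, -1.0]]
contact_force: [-1.5, -0.1, -3.8]
finger_gap: 0.0277
grip_force: 25.0
9.3 [ 0.5144 -0.1376  0.0889] [[-0.9693 -0.246   0.0018]
 [-0.246   0.9693 -0.0005]
 [-0.0016 -0.0009 -1.    ]] [ 24.5449  26.262  -15.2794 112.2979   9.9369  42.573  107.6809]
stage [312.1, 195.4] 0.97 [ 0.5041 -0.1461  0.    ]
keeper_axis [197.9, 186.8] 0.68 [ 0.5061 -0.2332  0.044 ]
cell [315.2, 259.8] 0.59 [ 0.5136 -0.1397  0.0999]
```

View pics/n.png

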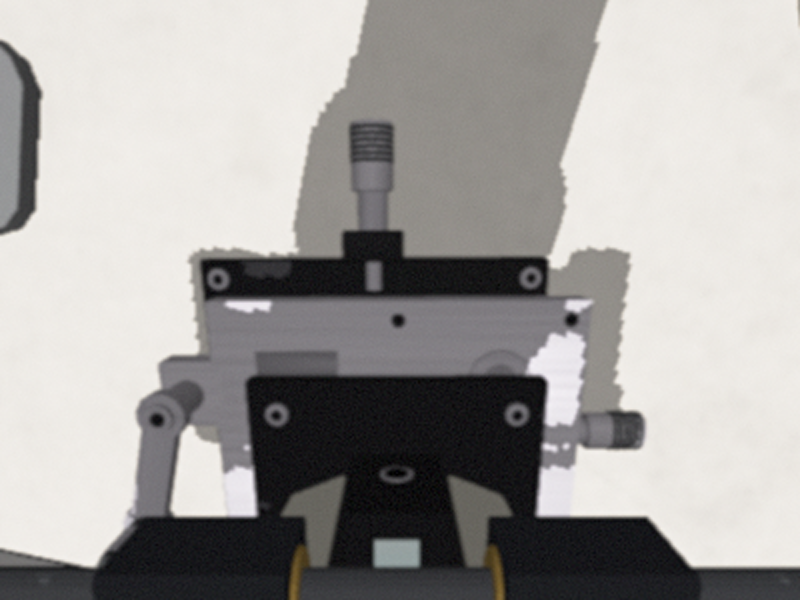

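```bash
python3 - <<'E'
from h import *
np.set_printoptions(precision=2,suppress=True)
c=np.load("C.npz"); C=(c["K"],c["R"],c["t"]); st=r.observe(); Rt=np.array(st["ee_rot"]);tt=np.array(st["tcp_pos"])
f=lambda x,y:((x+.5)/2-.5+120,(y+.5)/2-.5)
for n,q,z in(("decktl",(206,298),.044),("decktr",(592,298),.044),("hole1",(398,320),.044),("cone insert top",(500,350),.044),("vee insert l",(256,352),.044),("vee insert r",(338,352),.044),
  ("stud",(276,415),tt[2]-.01),("stud",(517,415),tt[2]-.01),("pl",(248,378),tt[2]-.01),("pr",(546,376),tt[2]-.01)): print(n,(Rt.T@(atz(C,f(*q),z)-tt))*1000)
E
```

```text
decktl [ 59.18 -69.19  44.17]
decktr [59.28 69.83 44.11]
hole1 [51.31 -0.   44.14]
cone insert top [40.22 37.83 44.14]
vee insert l [ 39.39 -52.71  44.17]
vee insert r [ 39.42 -22.26  44.16]
stud [ 26.26 -39.11  10.  ]
stud [26.33 38.05  9.97]
pl [ 38.49 -47.07   9.99]
pr [39.22 46.25  9.95]
```

The carrier is square to the deck. Plate centre is about 1.3 mm short in tool x and 0.5 mm in y, so I'll correct that and lower gently.

```bash

python3 -m inch '[{"xyz":[0.12,0.05,0.4],"rot":[0,0,0],"fingers":1.5},{"xyz":[0,0,0.4],"rot":[0,0,0],"fingers":1.5},{"xyz":[0,0,0.2],"rot":[0,0,0],"fingers":1.5},{"xyz":[0,0,0],"rot":[0,0,0],"fingers":1.5},{"xyz":[0,0,0],"rot":[0,0,0],"fingers":1.5}]'
python3 -m inch '[{"xyz":[0,0,0.15],"rot":[0,0,0],"fingers":1.5},{"xyz":[0,0,0.1],"rot":[0,0,0],"fingers":1.5},{"xyz":[0,0,0],"rot":[0,0,0],"fingers":1.5},{"xyz":[0,0,0],"rot":[0,0,0],"fingers":1.5}]'
```

```text
time: 10.1
tcp_pos: [0.512, -0.1371, 0.0775]
ee_rot: [[-0.969, -0.246, -0.0], [-0.246, 0.969, 0.0], [0.0, 0.0, -1.0]]
contact_force: [0.1, -0.1, -3.4]
finger_gap: 0.0281
grip_force: 25.0
time: 10.5
tcp_pos: [0.512, -0.1372, 0.0752]
ee_rot: [[-0.969, -0.246, -0.0], [-0.246, 0.969, 0.0], [0.0, 0.0, -1.0]]
contact_force: [0.4, 0.1, -4.7]
finger_gap: 0.0283
grip_force: 25.0
```

```bash

python3 -m inch '[{"xyz":[0,0,0.1],"rot":[0,0,0],"fingers":1.5},{"xyz":[0,0,0],"rot":[0,0,0],"fingers":1.5},{"xyz":[0,0,0],"rot":[0,0,0],"fingers":1.5}]'
python3 -m inch '[{"xyz":[0,0,0.08],"rot":[0,0,0],"fingers":1.5},{"xyz":[0,0,0],"rot":[0,0,0],"fingers":1.5},{"xyz":[0,0,0],"rot":[0,0,0],"fingers":1.5}]'
```

```text
time: 10.8
tcp_pos: [0.512, -0.1372, 0.0742]
ee_rot: [[-0.969, -0.246, -0.0], [-0.246, 0.969, 0.0], [0.0, 0.0, -1.0]]
contact_force: [0.3, 0.4, -3.8]
finger_gap: 0.028
grip_force: 25.0
time: 11.1
tcp_pos: [0.512, -0.1372, 0.0734]
ee_rot: [[-0.969, -0.246, -0.0], [-0.246, 0.969, 0.0], [0.0, 0.0, -1.0]]
contact_force: [-0.0, 1.1, -3.8]
finger_gap: 0.0277
grip_force: 25.0
```

```bash

python3 -m inch '[{"xyz":[0,0,0.08],"rot":[0,0,0],"fingers":1.5},{"xyz":[0,0,0],"rot":[0,0,0],"fingers":1.5},{"xyz":[0,0,0],"rot":[0,0,0],"fingers":1.5}]'
python3 -m inch '[{"xyz":[0,0,0.06],"rot":[0,0,0],"fingers":1.5},{"xyz":[0,0,0],"rot":[0,0,0],"fingers":1.5},{"xyz":[0,0,0],"rot":[0,0,0],"fingers":1.5}]'
```

```text
time: 11.4
tcp_pos: [0.5122, -0.1372, 0.0726]
ee_rot: [[-0.969, -0.246, 0.0], [-0.246, 0.969, 0.0], [-0.0, -0.0, -1.0]]
contact_force: [0.5, -0.0, -3.2]
finger_gap: 0.0278
grip_force: 25.0
time: 11.7
tcp_pos: [0.5125, -0.1372, 0.0722]
ee_rot: [[-0.969, -0.246, 0.001], [-0.246, 0.969, -0.0], [-0.001, -0.0, -1.0]]
contact_force: [0.9, 0.2, -2.6]
finger_gap: 0.0279
grip_force: 25.0
```

It has entered the seats and is riding down the cone. Easing the grip so its weight brings it home.

```bash

python3 -m inch '[{"xyz":[0,0,0],"rot":[0,0,0],"fingers":2.6},{"xyz":[0,0,0],"rot":[0,0,0],"fingers":2.6}]' 3
python3 -m inch '[{"xyz":[0,0,0],"rot":[0,0,0],"fingers":3.4},{"xyz":[0,0,0],"rot":[0,0,0],"fingers":4},{"xyz":[0,0,0],"rot":[0,0,0],"fingers":5},{"xyz":[0,0,0],"rot":[0,0,0],"fingers":5}]'
```

```text
time: 11.9
tcp_pos: [0.5125, -0.1372, 0.0722]
ee_rot: [[-0.969, -0.246, 0.001], [-0.246, 0.969, -0.0], [-0.001, -0.0, -1.0]]
contact_force: [1.1, 0.4, -2.3]
finger_gap: 0.0278
grip_force: 3.0
time: 12.3
tcp_pos: [0.512, -0.1373, 0.0721]
ee_rot: [[-0.969, -0.246, -0.0], [-0.246, 0.969, -0.0], [0.0, -0.0, -1.0]]
contact_force: [0.4, 0.6, 0.2]
finger_gap: 0.0491
grip_force: 0.0
```

```bash

python3 -m inch '[{"xyz":[0,0,-2],"rot":[0,0,0],"fingers":6},{"xyz":[0,0,-4],"rot":[0,0,0],"fingers":6},{"xyz":[0,0,-4.5],"rot":[0,0,-5],"fingers":6},{"xyz":[0,0,-4.5],"rot":[0,0,-8],"fingers":5},{"xyz":[0,0,-3],"rot":[0,0,-8],"fingers":4},{"xyz":[0,0,0],"rot":[0,0,-8],"fingers":3},{"xyz":[0,0,0],"rot":[0,0,-8],"fingers":2.5},{"xyz":[0,0,0],"rot":[0,0,0],"fingers":2.5}]'
cat > side.py <<'E'
from h import *
np.set_printoptions(precision=4,suppress=True)
R=[]
for n in("side","top"):
    p=eyes.grab_frame(n);C=cam(p);m=eyes.mark_of("cell",p)
    if m: print(n,m[0]["centre"],m[0]["conf"],proj(C,[.5118,-.1378,.0827]),proj(C,[.5118,-.1378,.0860]));R.append(ray(C,m[0]["centre"]))
    if n=="top":
        K,Rr,t=C
        S=p["pixels"]; cv2.imwrite("pics/s.png",S[:,:,::-1])
if len(R)>1: print(tri(R))
E
python3 side.py
python3 look2.py q
python3 - <<'E'
from h import *
np.set_printoptions(precision=4,suppress=True)
# stand, from picture k pose
import numpy as np
T=np.array(eyes.grab_frame("wrist")["tool_from_camera"])
st=dict(ee_rot=[[-0.9782,-0.2076,-0.0056],[-0.2076,0.9782,0.0011],[0.0052,0.0022,-1.]],tcp_pos=[0.5895,-0.1264,0.2767])
C=cam(dict(vfov=71.42582,cx=317.925,cy=204.39,tool_from_camera=T),st)
for q in((150,40),(210,60),(212,20)): print(q,atz(C,q,.02))
E
```

```text
time: 13.1
tcp_pos: [0.512, -0.1373, 0.2524]
ee_rot: [[-0.628, -0.779, 0.0], [-0.779, 0.628, -0.0], [-0.0, -0.001, -1.0]]
contact_force: [-0.1, 0.1, 1.1]
finger_gap: 0.0266
grip_force: 0.0
side [298.0, 181.6] 0.8 [297.6946 180.3821] [297.6683 179.4959]
top [362.7, 170.9] 0.6 [361.4244 173.9591] [361.5388 173.7463]
[ 0.5172 -0.1425  0.0766]
13.3 [ 0.5118 -0.1372  0.2517] [[-0.6257 -0.7801 -0.0007]
 [-0.7801  0.6257  0.0002]
 [ 0.0002  0.0007 -1.    ]] [ 32.5724  14.6383 -24.0555 104.4956   6.6734  62.2905 147.3614]
keeper_axis [276.1, 118.7] 0.88 [ 0.5042 -0.2315  0.044 ]
cell [317.5, 187.4] 0.64 [ 0.4837 -0.1735  0.2627]
(150, 40) [ 0.4615 -0.3798  0.02  ]
(210, 60) [ 0.4688 -0.3003  0.02  ]
(212, 20) [ 0.4216 -0.3021  0.02  ]
```

```bash

python3 -m inch '[{"xyz":[0,0,0],"rot":[0,0,8],"fingers":2.5},{"xyz":[0,0,0],"rot":[0,0,8],"fingers":2.5},{"xyz":[0,0,0],"rot":[0,0,8],"fingers":2.5},{"xyz":[0,0,0],"rot":[0,0,8],"fingers":2.5},{"xyz":[0,0,0],"rot":[0,0,8],"fingers":2.5},{"xyz":[0,0,0],"rot":[0,0,8],"fingers":2.5},{"xyz":[0,0,0],"rot":[0,0,8],"fingers":2.5},{"xyz":[0,0,0],"rot":[0,0,8],"fingers":2.5}]'
python3 - <<'E'
from h import *
np.set_printoptions(precision=4,suppress=True)
p=eyes.grab_frame("side");q=eyes.grab_frame("top");S=cam(p);T=cam(q)
# side view: blue tops at (413,96),(410,112) of 800-wide; top view blue tops (548,232),(592,235) and (602,..)
for a in((330.6,77.5),(328.5,90)):
  for b in((438.5,186),(480,187)):
    o1,d1=ray(S,a);o2,d2=ray(T,b);X=tri([(o1,d1),(o2,d2)]);print(a,b,X,proj(S,X)-a,proj(T,X)-b)
m=np.vstack([p["pixels"][60:190,270:350].repeat(3,0).repeat(3,1), q["pixels"][150:220,340:500].repeat(3,0).repeat(3,1)[:, :240]])
E
```

```text
time: 14.45
tcp_pos: [0.5121, -0.1372, 0.252]
ee_rot: [[-0.974, 0.226, -0.0], [0.226, 0.974, 0.0], [0.0, 0.0, -1.0]]
contact_force: [-0.6, -0.2, -0.4]
finger_gap: 0.0247
grip_force: 0.0
(330.6, 77.5) (438.5, 186) [ 0.4196 -0.311   0.3509] [-0.4193 -0.0979] [-0.0299  0.4976]
(330.6, 77.5) (480, 187) [ 0.4237 -0.4398  0.3028] [-0.7611 -0.1798] [-0.0629  0.9497]
(328.5, 90) (438.5, 186) [ 0.4269 -0.3238  0.3057] [-0.7445 -0.1741] [-0.0542  0.8748]
(328.5, 90) (480, 187) [ 0.4318 -0.4589  0.2513] [-1.0893 -0.258 ] [-0.0921  1.346 ]
```

```bash

python3 -m inch '[{"xyz":[0,0,0],"rot":[0,0,8.5],"fingers":2.5},{"xyz":[0,0,0],"rot":[0,0,8.5],"fingers":2.5},{"xyz":[0,0,0],"rot":[0,0,8.5],"fingers":2.5},{"xyz":[0,0,0],"rot":[0,0,8.5],"fingers":2.5},{"xyz":[0,0,0],"rot":[0,0,8.5],"fingers":2.5},{"xyz":[0,0,0],"rot":[0,0,8.5],"fingers":2.5},{"xyz":[0,0,0],"rot":[0,0,8.5],"fingers":2.5},{"xyz":[0,0,0],"rot":[0,0,8.5],"fingers":2.5}]' | head -3
python3 -m inch '[{"xyz":[0,0,0],"rot":[0,0,8.5],"fingers":2.5},{"xyz":[0,0,0],"rot":[0,0,8.5],"fingers":2.5},{"xyz":[0,0,0],"rot":[0,0,8.5],"fingers":2.5},{"xyz":[0,0,0],"rot":[0,0,8.5],"fingers":2.5},{"xyz":[0,0,0],"rot":[0,0,8.5],"fingers":2.5},{"xyz":[0,0,0],"rot":[0,0,8.5],"fingers":2.5},{"xyz":[0,0,0],"rot":[0,0,8.5],"fingers":2.5},{"xyz":[0,0,0],"rot":[0,0,8.5],"fingers":2.5}]' | head -3
python3 look2.py t; python3 -c "
from h import *; print(delta([0.5,-0.225,0.25],0))"
```

```text
time: 15.35
tcp_pos: [0.5121, -0.1372, 0.252]
ee_rot: [[-0.159, 0.987, -0.0], [0.987, 0.159, 0.0], [0.0, -0.0, -1.0]]
time: 16.15
tcp_pos: [0.512, -0.1371, 0.252]
ee_rot: [[0.856, 0.517, -0.0], [0.517, -0.856, 0.0], [-0.0, -0.0, -1.0]]
16.15 [ 0.512  -0.1371  0.252 ] [[ 0.8559  0.5172 -0.0001]
 [ 0.5172 -0.8559  0.    ]
 [-0.0001 -0.0001 -1.    ]] [  9.8907  13.1179   2.5652 105.2337  -0.6621  61.6707 -46.1511]
keeper_axis [373.8, 215.9] 0.66 [ 0.509  -0.2312  0.044 ]
cell [316.5, 188.1] 0.9 [ 0.5514 -0.113   0.263 ]
(array([-5.62,  6.86,  0.2 ]), array([-0.  ,  0.  , 31.49]))
```

```bash
python3 - <<'E'
from h import *
np.set_printoptions(precision=4,suppress=True)
st=r.observe(); p=eyes.grab_frame("wrist"); C=cam(p,st)
m=eyes.mark_of("cell",p); print(m[0]["centre"],m[0]["conf"],atz(C,m[0]["centre"],.0827), proj(C,[.5118,-.1378,.0827]),proj(C,[.5118,-.1378,.0860]))
print("post exp",proj(C,[.5525,-.2285,.095]),"axis",proj(C,[.510,-.2208,.06]))
im=p["pixels"][:,:,::-1][90:270,240:480]; cv2.imwrite("pics/u.png",cv2.resize(im,None,fx=3.3,fy=3.3,interpolation=cv2.INTER_CUBIC)); np.savez("C",K=C[0],R=C[1],t=C[2])
rg=eyes.regions_of("keeper",p)
if rg: print(rg[0]["conf"],rg[0]["centre"],rg[0]["pixels"].sum())
E
```

```text
[317.2, 186.7] 0.92 [ 0.5125 -0.1364  0.0827] [317.8606 187.7772] [317.8602 188.4688]
post exp [400.9693 200.7839] axis [369.8978 215.9733]
0.89 [380.1, 204.3] 532
```

View pics/u.png

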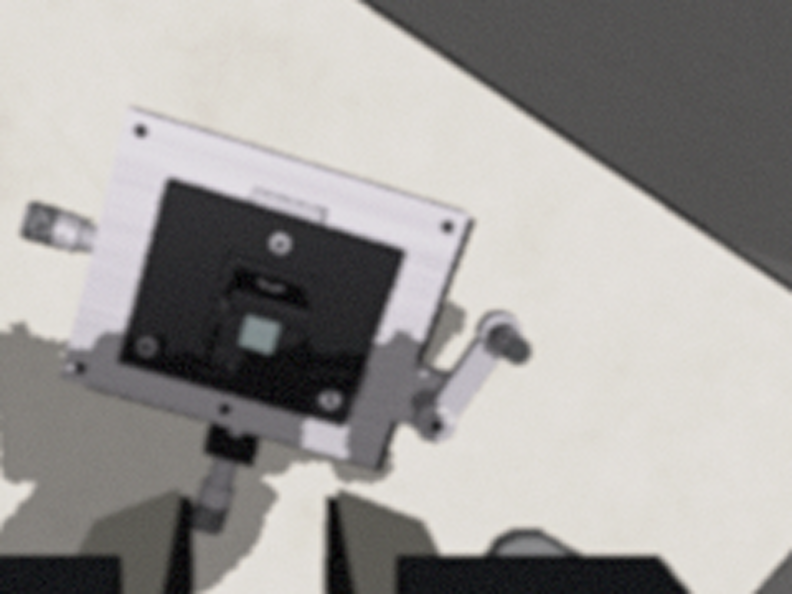

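Carrier sits square at the expected home position. The keeper post's top shows at crop (513,345) and its axis at (435,425).

```bash
python3 - <<'E'
from h import *
np.set_printoptions(precision=4,suppress=True)
c=np.load("C.npz"); C=(c["K"],c["R"],c["t"])
f=lambda x,y:((x+.5)/3.3-.5+240,(y+.5)/3.3-.5+90)
P=atz(C,f(513,345),.095); B=atz(C,f(497,329),.071);A=atz(C,f(435,425),.071);A2=atz(C,f(435,425),.06);print(P,B,A,A2)
for X in(P,B): print(np.degrees(np.arctan2(*(X-A)[1::-1])),np.linalg.norm((X-A)[:2]))
# home check: studs at plate top z
for n,q in(("27,0",(280,243)),("-27,38",(147,346)),("-27,-38",(330,401))): print(n,atz(C,f(*q),.0617))
h=-10
print(delta([P[0],P[1],.19],0))
E
```

```text
[ 0.5554 -0.2177  0.095 ] [ 0.5551 -0.2182  0.071 ] [ 0.5106 -0.2205  0.071 ] [ 0.5082 -0.2246  0.06  ]
3.5356988111340275 0.044915890745456655
2.9387856498530884 0.04461440642110301
27,0 [ 0.5386 -0.1312  0.0617]
-27,38 [ 0.4765 -0.108   0.0617]
-27,-38 [ 0.495  -0.1821  0.0617]
(array([-0.48,  9.13,  6.2 ]), array([-0.  ,  0.  , 31.34]))
```

```bash

python3 -m inch '[{"xyz":[-0.2,3,0],"rot":[0,0,0],"fingers":2.6},{"xyz":[-0.2,3,1],"rot":[0,0,0],"fingers":2.6},{"xyz":[-0.2,3,2],"rot":[0,0,0],"fingers":2.6},{"xyz":[0,0,2],"rot":[0,0,7],"fingers":2.6},{"xyz":[0,0,2],"rot":[0,0,7],"fingers":2.6},{"xyz":[0,0,2],"rot":[0,0,7],"fingers":2.6},{"xyz":[0,0,2],"rot":[0,0,7],"fingers":2.6},{"xyz":[0,0,0],"rot":[0,0,0],"fingers":2.6}]'
python3 -c "
from h import *; print(delta([0.5537,-0.2183,0.077],3.2),r.observe()['joint_positions'])"
```

```text
time: 17.4
tcp_pos: [0.5514, -0.2164, 0.139]
ee_rot: [[0.998, 0.057, -0.006], [0.057, -0.998, 0.002], [-0.006, -0.002, -1.0]]
contact_force: [-0.2, 0.4, 0.5]
finger_gap: 0.0258
grip_force: 0.0
(array([0.26, 0.21, 6.2 ]), array([-0.11,  0.32,  0.04])) [ 11.32320082  26.92612962   9.6979413  102.43106655  -5.56749415
  51.44499485 -63.26630721]
```

```bash

python3 -m inch '[{"xyz":[0.25,0.2,1.5],"rot":[0,0,0],"fingers":2.8},{"xyz":[0,0,1],"rot":[0,0,0],"fingers":2.8},{"xyz":[0,0,1],"rot":[0,0,0],"fingers":2.8},{"xyz":[0,0,0],"rot":[0,0,0],"fingers":2.8},{"xyz":[0,0,0],"rot":[0,0,0],"fingers":2.8}]'
python3 -m inch '[{"xyz":[0,0,0.9],"rot":[0,0,0],"fingers":2.8},{"xyz":[0,0,0.9],"rot":[0,0,0],"fingers":2.8},{"xyz":[0,0,0.8],"rot":[0,0,0],"fingers":2.8},{"xyz":[0,0,0],"rot":[0,0,0],"fingers":2.8},{"xyz":[0,0,0],"rot":[0,0,0],"fingers":2.8}]'
```

```text
time: 17.9
tcp_pos: [0.5561, -0.2192, 0.1069]
ee_rot: [[0.998, 0.057, -0.0], [0.057, -0.998, 0.0], [-0.0, -0.0, -1.0]]
contact_force: [0.1, 0.0, 0.0]
finger_gap: 0.0278
grip_force: 0.0
time: 18.4
tcp_pos: [0.5559, -0.219, 0.0805]
ee_rot: [[0.998, 0.056, -0.001], [0.056, -0.998, 0.0], [-0.001, -0.0, -1.0]]
contact_force: [-1.5, 0.0, -0.1]
finger_gap: 0.028
grip_force: 0.0
```

```bash

python3 -m inch '[{"xyz":[-0.2,0,0.2],"rot":[0,0,0],"fingers":0.6},{"xyz":[0,0,0],"rot":[0,0,0],"fingers":0.6},{"xyz":[0,0,0],"rot":[0,0,0],"fingers":0.6},{"xyz":[0,0,0],"rot":[0,0,0],"fingers":0.6}]' 8
```

```text
time: 18.8
tcp_pos: [0.5543, -0.2195, 0.0792]
ee_rot: [[0.998, 0.056, 0.0], [0.056, -0.998, -0.0], [0.0, 0.0, -1.0]]
contact_force: [-0.5, 0.4, -0.0]
finger_gap: 0.0092
grip_force: 8.0
```

```bash

python3 -m inch '[{"xyz":[-0.01,-0.3,0],"rot":[0,0,-4],"fingers":0.6},{"xyz":[-0.04,-0.6,0],"rot":[0,0,-8],"fingers":0.6},{"xyz":[-0.04,-0.6,0],"rot":[0,0,-8],"fingers":0.6},{"xyz":[-0.04,-0.6,0],"rot":[0,0,-8],"fingers":0.6},{"xyz":[-0.04,-0.6,0],"rot":[0,0,-8],"fingers":0.6},{"xyz":[0,0,0],"rot":[0,0,0],"fingers":0.6}]'
python3 -c "
from h import *; s=r.observe();d=np.array(s['tcp_pos'])-[.5103,-.2207,0];print(np.degrees(np.arctan2(d[1],d[0])),np.hypot(d[0],d[1]))"
```

```text
time: 19.4
tcp_pos: [0.5449, -0.1935, 0.0792]
ee_rot: [[0.773, 0.634, 0.001], [0.634, -0.773, 0.001], [0.001, -0.0, -1.0]]
contact_force: [1.1, 2.1, -1.1]
finger_gap: 0.0097
grip_force: 8.0
38.169231155112776 0.043952421803072364
```

```bash

python3 -m inch '[{"xyz":[-0.04,-0.6,0],"rot":[0,0,-8],"fingers":0.6},{"xyz":[-0.04,-0.6,0],"rot":[0,0,-8],"fingers":0.6},{"xyz":[-0.04,-0.6,0],"rot":[0,0,-8],"fingers":0.6},{"xyz":[-0.04,-0.6,0],"rot":[0,0,-8],"fingers":0.6},{"xyz":[-0.04,-0.6,0],"rot":[0,0,-8],"fingers":0.6},{"xyz":[0,0,0],"rot":[0,0,0],"fingers":0.6}]'
python3 -c "
from h import *; s=r.observe();d=np.array(s['tcp_pos'])-[.5103,-.2207,0];print(np.degrees(np.arctan2(d[1],d[0])),np.hypot(d[0],d[1]))"
```

```text
time: 20.0
tcp_pos: [0.5194, -0.1779, 0.0792]
ee_rot: [[0.188, 0.982, 0.0], [0.982, -0.188, 0.002], [0.002, -0.0, -1.0]]
contact_force: [0.3, 4.2, 1.3]
finger_gap: 0.0097
grip_force: 8.0
77.96159935050991 0.043734191977247566
```

```bash

python3 -m inch '[{"xyz":[-0.03,-0.45,0],"rot":[0,0,-6],"fingers":0.6},{"xyz":[-0.03,-0.45,0],"rot":[0,0,-6],"fingers":0.6},{"xyz":[-0.03,-0.45,0],"rot":[0,0,-6],"fingers":0.6},{"xyz":[-0.03,-0.45,0],"rot":[0,0,-6],"fingers":0.6},{"xyz":[0,0,0],"rot":[0,0,0],"fingers":0.6}]'
python3 -m inch '[{"xyz":[0,-0.15,0],"rot":[0,0,-2],"fingers":0.6},{"xyz":[0,-0.15,0],"rot":[0,0,-2],"fingers":0.6},{"xyz":[0,0,0],"rot":[0,0,0],"fingers":0.6}]'
python3 -c "
from h import *; s=r.observe();d=np.array(s['tcp_pos'])-[.5103,-.2207,0];print(np.degrees(np.arctan2(d[1],d[0])),np.hypot(d[0],d[1]))"
```

```text
time: 20.5
tcp_pos: [0.5012, -0.1781, 0.0791]
ee_rot: [[-0.226, 0.974, -0.001], [0.974, 0.226, 0.002], [0.002, -0.0, -1.0]]
contact_force: [-2.0, 6.7, 2.5]
finger_gap: 0.0094
grip_force: 8.0
time: 20.8
tcp_pos: [0.4986, -0.1788, 0.0791]
ee_rot: [[-0.292, 0.957, -0.001], [0.957, 0.292, 0.002], [0.002, -0.0, -1.0]]
contact_force: [-0.5, 7.0, 2.9]
finger_gap: 0.0098
grip_force: 8.0
105.66482341689687 0.04351432180572674
```

```bash

python3 -m inch '[{"xyz":[0,-0.1,0],"rot":[0,0,0],"fingers":0.6},{"xyz":[0,0,0],"rot":[0,0,0],"fingers":0.6}]'
python3 -m inch '[{"xyz":[0,0.1,0],"rot":[0,0,0],"fingers":2.6},{"xyz":[0,0,0],"rot":[0,0,0],"fingers":2.6},{"xyz":[0,0,0],"rot":[0,0,0],"fingers":2.6},{"xyz":[0,0,-1.5],"rot":[0,0,0],"fingers":2.6},{"xyz":[0,0,-3],"rot":[0,0,0],"fingers":2.6},{"xyz":[0,0,-4],"rot":[0,0,0],"fingers":2.6},{"xyz":[2,0,-4],"rot":[0,0,0],"fingers":2.6},{"xyz":[0,0,0],"rot":[0,0,0],"fingers":2.6}]'
python3 - <<'E'
from h import *
np.set_printoptions(precision=4,suppress=True)
st=r.observe(); p=eyes.grab_frame("wrist"); C=cam(p,st); save(p,"v")
m=eyes.mark_of("cell",p); print([(a["centre"],a["conf"],atz(C,a["centre"],.0827)) for a in m[:1]], proj(C,[.5118,-.1378,.0827]))
rg=eyes.regions_of("keeper",p); post=[.4978,-.1792,.095]
print("post exp",proj(C,post),"axis",proj(C,[.5103,-.2207,.065]))
if rg:
    q=np.argwhere(rg[0]["pixels"])[:,::-1]; print(rg[0]["conf"],rg[0]["centre"],len(q),q.min(0),q.max(0)); print(cv2.minAreaRect(q.astype(np.float32)),atz(C,rg[0]["centre"],.075))
E
```

```text
time: 21.0
tcp_pos: [0.4979, -0.179, 0.0791]
ee_rot: [[-0.291, 0.957, -0.0], [0.957, 0.291, 0.002], [0.002, 0.0, -1.0]]
contact_force: [-0.2, 6.6, 2.0]
finger_gap: 0.0096
grip_force: 8.0
time: 21.8
tcp_pos: [0.496, -0.1606, 0.2096]
ee_rot: [[-0.296, 0.955, 0.009], [0.955, 0.296, -0.002], [-0.005, 0.008, -1.0]]
contact_force: [0.7, 0.3, 0.2]
finger_gap: 0.0258
grip_force: 0.0
[([336.6, 179.4], 0.56, array([ 0.5108, -0.137 ,  0.0827]))] [337.2876 180.3702]
post exp [312.8917 216.1832] axis [313.0003 241.2028]
0.72 [310.9, 225.7] 545 [306 201] [320 249]
((313.0, 225.0), (48.0, 14.0), 90.0) [ 0.501  -0.1982  0.075 ]
```

The keeper lies along its closed direction, the carrier is at its place, and the hand is clear.

```bash
python3 -m inch '[{"xyz":[0,0,-3],"rot":[0,0,0],"fingers":2.6},{"xyz":[0,0,0],"rot":[0,0,0],"fingers":2.6},{"xyz":[0,0,0],"rot":[0,0,0],"fingers":2.6}]' | head -2; python3 -c "
from plant import r; print(r.job_done())"
```

```text
time: 22.25
tcp_pos: [0.4922, -0.1621, 0.233]
the job is handed in; nothing more can be done
None
```

The carrier is set in its three seats and the keeper is swung to its stop over the plate (about 2.04 rad by my estimate); I handed the job in at about 22 s with the hand clear, and no verdict came back.

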